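# Release the spare-key tray with the reset pin

## Task

Take the release pin out of its wooden stand, reach with it down through the narrow slot in the top of the steel spare-key box and press the hidden spring latch, so that the key tray springs out fully; feel for the latch gently, never forcing the pin, and touch the box with nothing but the pin. Then put the pin back in its stand, fully home, and let go. Leave the other things on the ledge where they are.

Things in the scene. Friction and masses are not known exactly. Their poses are not given: they have to be found in the camera images.
- pin_grip (a point): Centre of the pin's square black handle (14 x 14 mm, 45 mm tall, loose, about 50 g). Frame: z up along the pin towards the handle's top, x and y square to the handle's faces. The pin starts upright in the stand. Below the handle is a round steel flange (22 mm across, 4 mm thick, its top 22.5 mm below this point), and below the flange a straight round steel shaft 6 mm in diameter and 50 mm long with a half-round end.
- pin_tip (a point): Lower end of the pin's shaft, 76.5 mm below pin_grip on the pin's axis; same axes.
- pin_flange (a point): Centre of the underside of the pin's flange, 26.5 mm below pin_grip, 50 mm above pin_tip; same axes.
- pin: The whole pin; its origin is the same point as pin_flange, same axes.
- stand: Dark wooden block 50 x 50 mm, 60 mm tall, fixed to the ledge; origin at the centre of its underside, z up. It has one round upright hole, 12 mm across and 55 mm deep, in the middle of its top. The pin hangs in it with the flange resting on the block's top.
- stand_hole (a point): Centre of the mouth of the stand's hole, on the block's top, 60 mm above the ledge; axes of the stand.
- lockbox: Steel spare-key box fixed to the ledge, 130 mm (its x) by 120 mm (its y), 60 mm tall; origin at the centre of its underside, z up. The tray comes out at its -x side, towards the robot. More than 20 N between the pin and the box or its insides damages it.
- slot_floor (a point): Point inside the box, 19 mm straight below slot, level with the top of a hidden rigid steel plate. The plate lies under the whole slot but for one gap 12.5 mm long (along the slot), in which the latch sits. Where the gap is differs from run to run: its middle lies anywhere within 15 mm of this point, to either side along the slot, and must be felt for. On the plate the pin does not yield.
- latch_level (a point): Point 21 mm straight below slot: the highest level at which the latch's top can lie; it differs from run to run and may be up to 8 mm deeper, and it is in the gap, not at this point. The latch is a spring plunger, 11 mm long along the slot, that yields to a push of 2 to 6 N: pushed down 5 mm from where it is first felt it frees the tray; at 8 mm it meets a hard stop.
- slot (a point): Centre of the slot, on the top face of the box (20 mm from the box's middle towards its +x side); axes of the box. The slot runs along the box's y, is 40 mm long and 9 mm wide, with a 1 mm bevel, through a top plate 5 mm thick.
- tray (a joint): How far the key tray has come out of the box, in m: 0 shut, 0.040 fully out. A spring of about 3 N pushes it out once the latch is tripped; it stays out.
- dish: Bystander: white ceramic coin dish, 100 mm across, 28 mm tall; origin under its centre.
- padlock: Bystander: blue plastic padlock lying flat, 40 x 45 x 20 mm with a steel shackle; origin under the middle of its body.
- paperweight: Bystander: glass dome, 70 mm across, 47 mm tall; origin under its centre.
- torch: Bystander: black plastic torch lying down, 145 mm long, 36 mm thick; origin under its middle, x along it.
There are look-alikes about, which are no part of the job. Leave any pink look-alike of the pin alone. There is more than one size of the stand; the job needs the smaller.

How it is judged (in metres and radians):
On the way, in this order (a step that is already met when the one before it is completed fails the run):
1. the pin is lifted clear of the stand (z of pin_tip in the frame of stand above 0.062 m), for 0.1 s.
2. the tray springs out (more than 30 mm) while the pin's tip is inside the box through the slot (value of joint tray above 0.03 m and z of pin_tip in the frame of lockbox below 0.05 m and horizontal distance between pin_tip and slot below 0.03 m), for 0.02 s.
3. the pin is drawn out of the box (z of pin_tip in the frame of lockbox above 0.062 m), for 0.1 s.
At the end, for the whole second after the job is handed in: The tray is out by more than 35 mm; the pin stands upright (within 0.08 rad) in the stand with its flange resting on the block's top (within 3 mm in height, 6 mm sideways), at rest and released (value of joint tray above 0.035 m and horizontal distance between pin_flange and stand_hole below 0.006 m and z of pin_flange in the frame of stand_hole between -0.003 and 0.003 m and angle between pin_flange's own z axis and vertical below 0.08 rad and linear speed of pin below 0.02 m/s); the robot touches nothing.
It fails at once if the pin is pressed on the box or its insides with more than 20 N (contact force between pin and lockbox above 20 N).
It fails at once if the robot touches the box itself (contact force between any of the fingers, the arm and lockbox above 1 N).
It fails at once if a bystander object is moved by more than 15 mm (distance of any of dish, padlock, paperweight, torch from where it was at the start of the episode above 0.015 m).
It also fails if it takes over 67 s, if anything falls off the work surface, if the arm or the gripper's body presses on something with over 40 N, if the wrist force passes 120 N, or if a joint passes its speed limit or range.

## Robot

A 6-joint arm with a two-finger parallel gripper is mounted at the origin on the work surface. World frame = base frame: x ahead of the robot, y to its left, z up, the work surface at z = 0. Lengths are in m, angles in degrees, forces in N, time in s.
With the tool pointing down it reaches from about 0.425 to 0.925 m from the base axis. Payload 12.5 kg.
Tool frame: the origin (TCP) lies on the centre line of the jaws, within the pads' length; the fingertips stand 17 mm ahead of it and the grasp point (between the pads) lies 2 mm behind it; z points along the fingers, y is the line along which they close (so a half turn about z gives the same grasp; the last joint's range is limited). The gripper opens to 85 mm and grips with 20 to 120 N. Pads are 22 mm wide; open, the fingers measure 114 mm over their backs; the gripper's body (76 mm by 85 mm) begins 54 mm behind the grasp point. The pads swing forward as they close: fully open they stand 13 mm farther back than shut.
Start: joints at [-69.763, 28.126, 89.318, -0, 62.55, -6.05], TCP at [0.277, -0.56, 0.248] pointing down, gripper open.
Joint ranges: [-177.58, 177.58], [-47.91, 125.51], [2.72, 160], [-65.01, 245.01], [3.68, 167.84], [-153.87, 153.87]. Speed limits (degrees/s): [127.2, 127.2, 159.86, 180, 180, 180].

## Interface

Orientations are given as [roll, pitch, yaw] about the fixed x, y, z axes, in that order (R = Rz(yaw) Ry(pitch) Rx(roll)).
In Python, from station import robot gives the robot as it stands. The module is installed in compiled form; this text tells all that it offers. Calls block until the motion is done:
- robot.movep(position, orientation): joint-space move of the TCP to a pose.
- robot.movel(position, rotation=None, rate=0.15, threshold=None): straight line of the TCP; rotation=None keeps the orientation; rate is the mean speed in m/s. With threshold (N) it stops when the force on the tool has changed by that much, and returns True; else False.
- robot.movej(angles): joint-space move.
- robot.open() and robot.close_gripper(f_grip=None): open the fingers fully, or close them until they stop; f_grip is the grip in N (None keeps the last).
- robot.sleep(seconds).
- robot.inverse_kinematics(position, orientation): joint angles nearest the present ones, or None.
- robot.camera(name): name is "scene" or "top" or "wrist"; returns a dict with "pixels" (384x512x3 uint8, red, green, blue), "depth" (384x512 float32, m along the optical axis (not along the pixel's ray), 0 where there is no reading), "camera_matrix" (3x3 intrinsics, pixels), "xyz" and "rotation" of the camera in the world; the wrist camera has in their place "hand_eye" (4x4, takes a point from camera to tool coordinates, whose origin is the TCP and whose axes are the flange's). Camera axes: x right, y down, z forward; pixel columns grow to the right and rows downward; lengths in m; the calibration is good to about 2 mm. The wrist camera is an equidistant fisheye: a pixel r from the principal point sees the ray r / f radians off the axis. A picture is of the moment at which its call begins: read the wrist's pose just before it.
A pose or a line that the arm cannot do raises robot.MotionError and nothing moves.
- robot.hand_in(): hands the job in; it is judged then, once.
Readings, each from a call of its own:
- robot.get_clock(): time.
- robot.get_joints(): joint angles.
- robot.get_dq(): joint speeds.
- robot.get_effort(): joint torques, N m.
- robot.get_tcp_pos(): TCP position.
- robot.get_tcp_rot(): TCP orientation.
- robot.get_wrist_force(): force on the tool from outside, world axes, zero at the start.
- robot.get_wrist_torque(): the same for the moment, N m.
- robot.get_finger_gap(): finger opening in m.
- robot.get_gripper_force(): force on a finger pad.
Only numpy, scipy, OpenCV 4.12 (cv2) and the standard library are available. Lean on these libraries where they do the work, as an engineer would, in place of code of your own. Each camera call takes 0.05 s, during which the arm holds its last target. There are 200 camera calls.

## Working session

There is one attempt and no reset: what is moved stays moved. The work goes in short steps, each a Python script; the robot and the scene stay as the last script left them, time stands still between calls to the robot, and variables do not carry over. Pictures are saved under pics/ and viewed, at most 10 in all, crops included, and the job is handed in when it is done.

```bash
mkdir -p pics; python3 - <<'E'
from station import robot
import cv2,numpy as np,pickle
d={n:robot.camera(n) for n in("scene","top")}
pickle.dump(d,open('d.pkl','wb'))
for n,c in d.items():
    cv2.imwrite(f'pics/{n}0.png',c["pixels"][...,::-1]); print(n,c["xyz"],c["rotation"],c["camera_matrix"])
print(robot.get_clock(),robot.get_tcp_rot())
E
```

```text
scene [ 1.11851333 -0.06119723  0.8133137 ] [-144.16796319   -0.66031303   94.37674439] [[364.24447129   0.         257.65082163]
 [  0.         364.24447129 189.1863575 ]
 [  0.           0.           1.        ]]
top [ 0.52477549 -0.08706974  1.32730923] [-177.04996566   -0.31640862  -90.80509069] [[407.85370119   0.         256.46782508]
 [  0.         407.85370119 187.30070223]
 [  0.           0.           1.        ]]
0.1 [-1.79941417e+02 -6.24538012e-03  2.62839670e+01]
```

View pics/top0.png

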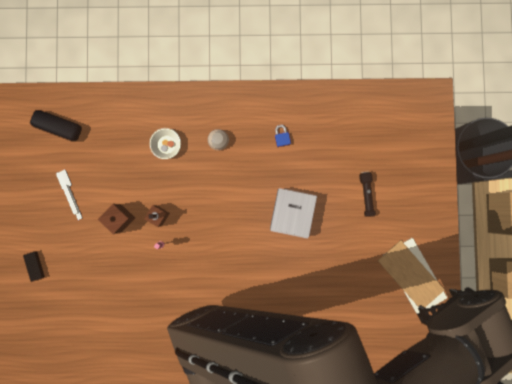

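View pics/scene0.png

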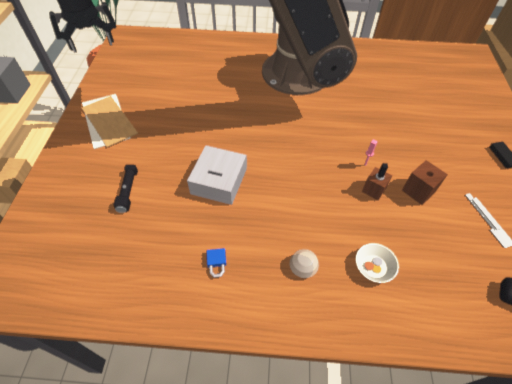

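The top view shows the small stand with the pin at about (157,215), the large stand at (116,218), the pink pin at (158,245), and the box at (294,213) with its slot at about (295,206). The scene view agrees: stand (377,183), box (218,175).

```bash
cat > h.py <<'E'
import numpy as np,cv2
from scipy.spatial.transform import Rotation as Ro
from station import robot
def rot(e): return Ro.from_euler('xyz',e,degrees=True).as_matrix()
def ray(c,uv,z):   # fixed camera pixel -> world point at height z
    d=rot(c["rotation"])@np.linalg.inv(c["camera_matrix"])@[uv[0],uv[1],1]
    o=np.array(c["xyz"]); return o+d*(z-o[2])/d[2]
def wshot():
    p=np.array(robot.get_tcp_pos());R=rot(robot.get_tcp_rot());c=robot.camera("wrist")
    T=np.eye(4);T[:3,:3]=R;T[:3,3]=p;c["T"]=T@np.array(c["hand_eye"]);return c
def wray(c,uv,z):
    K=c["camera_matrix"];x=(uv[0]-K[0,2])/K[0,0];y=(uv[1]-K[1,2])/K[1,1];r=np.hypot(x,y)
    s=np.sin(r)/r if r>1e-9 else 1
    d=c["T"][:3,:3]@[x*s,y*s,np.cos(r)];o=c["T"][:3,3];return o+d*(z-o[2])/d[2]
E
python3 - <<'E'
from h import *
import pickle
d=pickle.load(open('d.pkl','rb'));t=d["top"];s=d["scene"]
print('box',ray(t,(294,213),.06),ray(s,(218,163),.06))
print('slot',ray(t,(295,206),.06),ray(s,(215,173.5),.06))
print('stand',ray(t,(157,215),.06),ray(s,(377,177),.06))
print('pink',ray(t,(158,245),.05)); print('big',ray(t,(116,218),.08))
for n,p in (('handle top','x'),):pass
# box edges in the top view
g=t["pixels"].astype(int);hsv=cv2.cvtColor(t["pixels"],cv2.COLOR_RGB2HSV)
m=((hsv[...,1]<40)&(hsv[...,2]>100)).astype(np.uint8);m[:170]=0;m[250:]=0;m[:,:260]=0;m[:,330:]=0
cs,_=cv2.findContours(m,0,2);c=max(cs,key=cv2.contourArea);r=cv2.minAreaRect(c);print(r)
for q in cv2.boxPoints(r):print(q,ray(t,q,.06))
print(robot.get_joints())
E
```

```text
box [ 0.50853587 -0.21031414  0.06      ] [ 0.49794973 -0.2068238   0.06      ]
slot [ 0.53018684 -0.21382887  0.06      ] [ 0.53423124 -0.20965179  0.06      ]
stand [0.50834641 0.21419128 0.06      ] [0.50955607 0.21534883 0.06      ]
pink [0.41509247 0.21360496 0.05      ]
big [0.50125353 0.33410631 0.08      ]
((292.9422912597656, 212.78846740722656), (38.6348762512207, 42.361083984375), 11.309932708740234)
[269.84613 229.76923] [ 0.45779237 -0.13454353  0.06      ]
[278.1538  188.23077] [ 0.58615341 -0.1624257   0.06      ]
[316.03845 195.80771] [ 0.560935   -0.27989892  0.06      ]
[307.73077 237.34616] [ 0.43276503 -0.25140279  0.06      ]
[-6.97655716e+01  2.81613542e+01  8.93483263e+01  4.12294695e-05
  6.25492349e+01 -6.04956082e+00]
```

```bash
python3 - <<'E'
from h import *
import pickle
for i,(p,y) in enumerate([((.53,-.213,.24),-12),((.508,.214,.28),0)]):
    robot.movep(p,[180,0,y]); c=wshot(); print(robot.get_clock(),robot.get_joints())
    pickle.dump(c,open(f'w{i}.pkl','wb'));cv2.imwrite(f'pics/w{i}.png',c["pixels"][...,::-1])
print(c["hand_eye"],c["camera_matrix"])
E
```

```text
1.7333 [-2.85975207e+01  2.42626692e+01  9.75875778e+01 -6.56041444e-03
  5.81463142e+01  7.34404801e+01]
3.3667 [ 1.58770076e+01  2.02823004e+01  9.73945100e+01 -8.52352501e-03
  6.23340878e+01  1.05959893e+02]
[[-4.53240637e-04 -9.46474335e-01 -3.22778760e-01  8.34834321e-02]
 [ 9.99999881e-01 -4.88012856e-04  2.68018278e-05  1.19254915e-03]
 [-1.82887427e-04 -3.22778709e-01  9.46474443e-01 -1.25052127e-01]
 [ 0.00000000e+00  0.00000000e+00  0.00000000e+00  1.00000000e+00]] [[297.31863964   0.         257.2751144 ]
 [  0.         297.31863964 191.7305682 ]
 [  0.           0.           1.        ]]
```

View pics/w0.png

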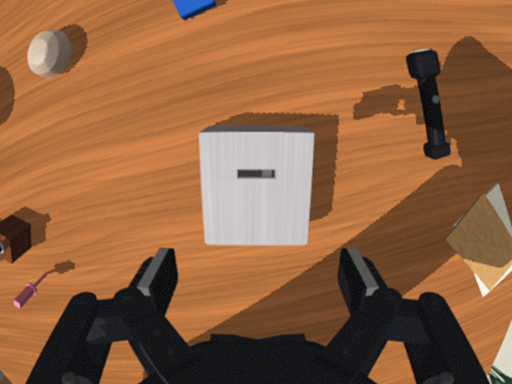

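View pics/w1.png

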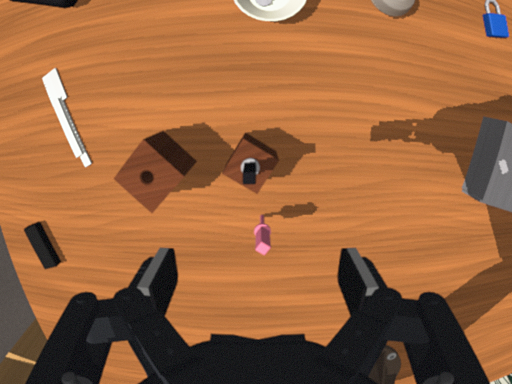

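The wrist views show the slot at (256,174), horizontal in the image, and the small stand at (250,165), with the black handle at (250,175). I'll take a closer look at the handle.

```bash
python3 - <<'E'
from h import *
import pickle
c=pickle.load(open('w0.pkl','rb'));g=cv2.cvtColor(c["pixels"],cv2.COLOR_RGB2GRAY)
m=np.zeros_like(g);m[160:190,225:290]=(g[160:190,225:290]<130)
cs,_=cv2.findContours(m,0,2);k=max(cs,key=cv2.contourArea);r=cv2.minAreaRect(k);b=cv2.boxPoints(r)
P=np.array([wray(c,q,.06)[:2] for q in b]);print('slot',r,P.mean(0),P)
c1=pickle.load(open('w1.pkl','rb'));print('handle',wray(c1,(250,181),.109))
robot.movel(list(wray(c1,(250,181),.109)[:2])+[.185]);c=wshot()
pickle.dump(c,open('w2.pkl','wb'))
print(robot.get_clock(),robot.get_tcp_pos())
cv2.imwrite('pics/w2.png',cv2.resize(c["pixels"][120:270,180:330,::-1],(600,600),interpolation=2))
E
```

```text
slot ((256.0, 173.5), (7.0, 36.0), 90.0) [ 0.53011313 -0.21345603] [[ 0.53787898 -0.19559333]
 [ 0.52990557 -0.23293983]
 [ 0.52232071 -0.23144894]
 [ 0.53034727 -0.19384201]]
handle [0.50270918 0.21952281 0.109     ]
4.2 [0.50324616 0.21947191 0.18587402]
```

View pics/w2.png

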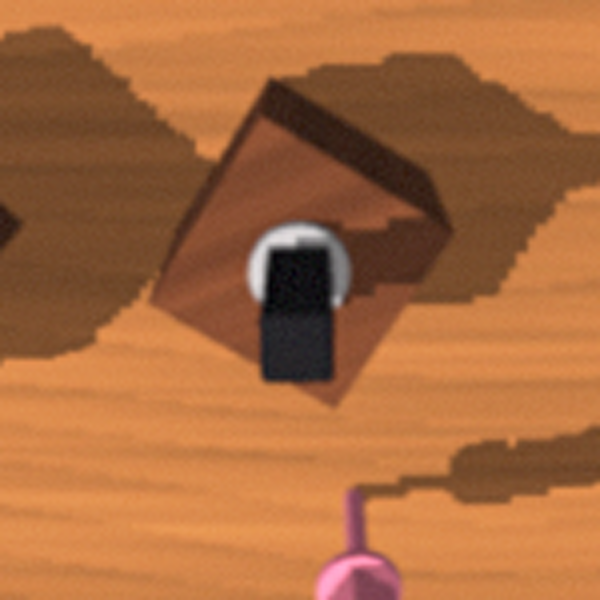

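The close view shows the handle square to the image. Its top face is centred at crop (297,348), which is px (254.3,207). The flange is at px (254.6,188) and the centre of the stand's top at px (254.7,185.6).

```bash
python3 - <<'E'
from h import *
import pickle
c=pickle.load(open('w2.pkl','rb'))
H=wray(c,(254.0,206.6),.109);F=wray(c,(254.4,187.6),.064);S=wray(c,(254.4,185.2),.06);print('H',H,'F',F,'S',S)
x,y=H[:2]
robot.movel([x,y,.088],[180,0,0],rate=.1)
print(robot.get_finger_gap()); robot.close_gripper(60)
print('gap',robot.get_finger_gap(),robot.get_gripper_force(),robot.get_tcp_pos(),robot.get_wrist_force())
robot.movel([x,y,.20],rate=.12); print(robot.get_finger_gap(),robot.get_wrist_force(),robot.get_clock())
robot.movep([.5301,-.2135,.20],[180,0,-12])
robot.movel([.5301,-.2135,.156],rate=.1)
c=wshot();pickle.dump(c,open('w3.pkl','wb'))
print(robot.get_clock(),robot.get_tcp_pos(),robot.get_tcp_rot(),robot.get_wrist_force())
cv2.imwrite('pics/w3.png',cv2.resize(c["pixels"][130:280,180:330,::-1],(600,600),interpolation=2))
E
```

```text
H [0.50648243 0.22065331 0.109     ] F [0.506444   0.22077525 0.064     ] S [0.50737675 0.22080881 0.06      ]
0.0854534284704574
gap 0.013563614360965119 58.380160331726074 [0.5065066  0.22064703 0.08814119] [-0.80128784 -1.65113139  4.02100006]
0.013368049424005775 [1.31312758 0.39041955 0.18902579] 7.05
9.2917 [ 0.530453   -0.21342343  0.156538  ] [ 1.79986613e+02 -4.52947938e-02 -1.19750575e+01] [ 0.61250192 -0.31018749 -0.09387938]
```

View pics/w3.png

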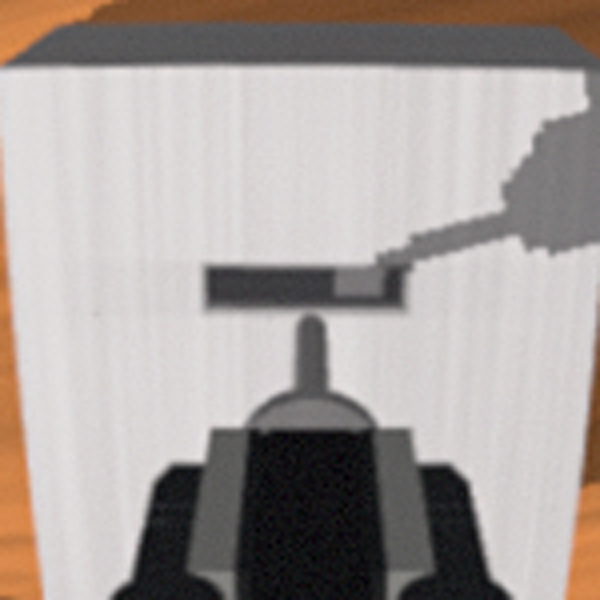

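The pin tip, its round end centred near crop (311,328), sits just nearer the robot than the slot in the image. The slot spans crop cols 205–407 and rows 265–310, and has a lighter patch at cols 335–383.

```bash
python3 - <<'E'
from h import *
import pickle
c=pickle.load(open('w3.pkl','rb'))
def px(u,v): return (180+(u+.5)/4-.5,130+(v+.5)/4-.5)
tip=wray(c,px(311,328),.0815); t=np.array([.530453,-.213423])
print('tip',tip[:2]-t)
for z in(.06,): print([wray(c,px(*q),z)[:2] for q in((205,266),(407,266),(407,310),(205,310))],wray(c,px(306,287.5),z)[:2])
print('patch on plate',wray(c,px(359,282),.041)[:2])
E
```

```text
tip [ 8.49141328e-06 -1.12220957e-03]
[array([ 0.53901876, -0.19490577]), array([ 0.53070084, -0.23404079]), array([ 0.52146966, -0.23234653]), array([ 0.52989783, -0.19267386])] [ 0.53042644 -0.21353148]
patch on plate [ 0.52227757 -0.22341117]
```

The tip and slot agree to about 1 mm. I'll probe gently, starting at the lighter patch (s ≈ −11 mm).

```bash
cat >> h.py <<'E'
D=np.array([.2079,.978]);C=np.array([.5304,-.2125]);OFF=.0781  # slot direction, TCP xy for pin at slot centre, TCP-to-tip
def depth(): return .06-(robot.get_tcp_pos()[2]-OFF)
def at(s,tipz): return list(C+s*D)+[tipz+OFF]
def probe(s):
    robot.movel(at(s,.066),rate=.1); robot.sleep(.15); f0=np.array(robot.get_wrist_force())
    hit=robot.movel(at(s,.06-.015),rate=.03,threshold=1.8)
    if not hit: hit=robot.movel(at(s,.06-.0300),rate=.015,threshold=1.5)
    d=depth();print('s %.1f hit %s depth %.2f mm'%(s*1e3,hit,d*1e3),np.round(np.array(robot.get_wrist_force())-f0,2),robot.get_clock(),flush=True)
    return hit,d
E
python3 - <<'E'
from h import *
hit,d=probe(-.011)
if d<.0203: robot.movel(at(-.011,.06-d+.004),rate=.05)
E
```

```text
s -11.0 hit True depth 29.36 mm [ 1.64 -0.11  2.11] 11.475
```

Past the plate level, so this is the latch. Pressing on.

```bash
python3 - <<'E'
from h import *
f0=np.array(robot.get_wrist_force())
for k in (2,4,5.5,6.3):
    h=robot.movel(at(-.011,.06-.0293-k/1e3),rate=.015,threshold=7)
    print(k,h,depth(),np.round(robot.get_wrist_force(),2),flush=True)
    if h: break
robot.sleep(.4)
c=robot.camera("scene");print(robot.get_clock(),robot.get_finger_gap())
cv2.imwrite('pics/s1.png',cv2.resize(c["pixels"][110:240,150:300,::-1],(600,520),interpolation=2))
E
```

```text
2 False 0.03132780036748284 [0.32 0.6  1.97]
4 False 0.03337597595474352 [ 0.65 -0.19  2.89]
5.5 False 0.034855604920172215 [ 0.66 -0.97  3.99]
6.3 False 0.035605897460641134 [0.49 0.46 3.5 ]
12.975 0.013035509800288628
```

View pics/s1.png

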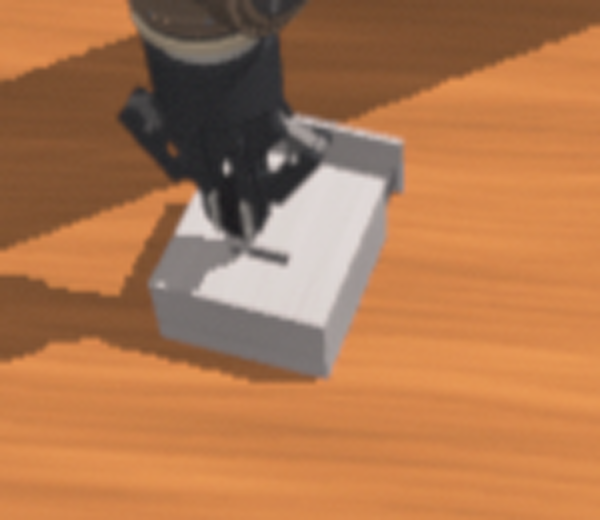

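The tray has come out on the robot side, at crop (350,150). Next I'll withdraw the pin and return it to the stand.

```bash
python3 - <<'E'
from h import *
x,y=.5068,.2207
robot.movel(at(-.011,.064),rate=.05);robot.movel(at(-.011,.125),rate=.15)
robot.movep([x,y,.20],[180,0,0]);robot.movel([x,y,.155],rate=.12);robot.sleep(.2)
h=robot.movel([x,y,.094],rate=.04,threshold=4);print(h,robot.get_tcp_pos(),robot.get_clock(),flush=True)
if not h:
    h=robot.movel([x,y,.0865],rate=.015,threshold=3);z=robot.get_tcp_pos()[2];print(h,z,robot.get_wrist_force())
    if z<.0895:
        robot.open();robot.movel([x,y,.19],rate=.12);robot.sleep(.3)
        c=wshot();cv2.imwrite('pics/w4.png',cv2.resize(c["pixels"][120:270,180:330,::-1],(600,600),interpolation=2))
        c=robot.camera("top");cv2.imwrite('pics/t4.png',cv2.resize(c["pixels"][130:270,90:340,::-1],(750,420),interpolation=2))
print(robot.get_clock())
E
```

```text
False [0.50689097 0.22073833 0.09420582] 18.5083
True 0.08815755969682502 [-0.46771264  0.1407682   5.7885103 ]
21.025
```

```bash
python3 -c "
import cv2,numpy as np
a=cv2.imread('pics/w4.png');b=cv2.imread('pics/t4.png')
cv2.imwrite('pics/m4.png',np.hstack([cv2.resize(a,(350,350)),cv2.resize(b,(450,252+98))]))"
```

```text
(no output)
```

View pics/m4.png

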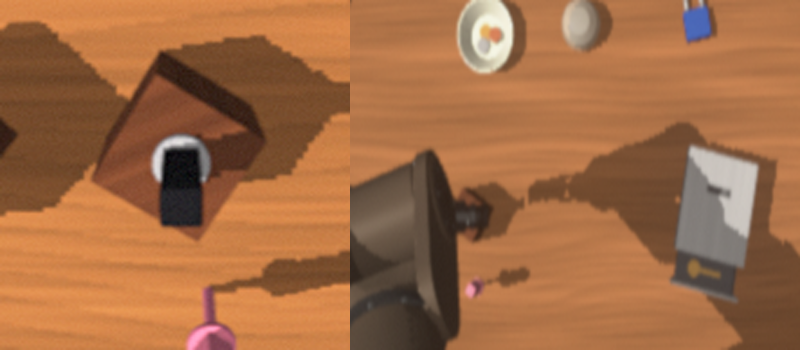

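The pin stands upright in the stand with its flange seated, at left crop (182,165). The tray with the key is out, at right crop (705,275). The bystanders haven't moved, so I'm handing in.

```bash
python3 -c "
from station import robot
print(robot.hand_in())"
```

```text
the job is handed in; nothing more can be done
None
```

The job is handed in, with no verdict returned: the tray sprang out on the first probe, the pin is back home in its stand and released, and the last pictures show the dish, padlock and paperweight in place (the torch was out of that view).

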